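Hang the slotted bracket on the welding jig pin

ROBOT

A 6-joint arm with a two-finger parallel gripper is mounted at the origin on the work surface. World frame = base frame: x ahead of the robot, y to its left, z up, the work surface at z = 0. Lengths are in m, angles in rad, forces in N, time in s.
With the tool pointing down it reaches from about 0.35 to 0.925 m from the base axis. Payload 6.4 kg.
Tool frame: the origin (TCP) lies on the centre line of the jaws, within the pads' length; the fingertips stand bot.tip_reach ahead of it and the grasp point (between the pads) lies 5 mm behind it (bot.tip_reach is the distance from the TCP to the fingertips, in m); z points along the fingers, y is the line along which they close (so a half turn about z gives the same grasp; the last joint's range is limited). The gripper opens to 85 mm and grips with 20 to 120 N. Pads are 22 mm wide; open, the fingers measure 114 mm over their backs; the gripper's body (76 mm by 85 mm) begins 54 mm behind the grasp point. The pads swing forward as they close: fully open they stand 13 mm farther back than shut.
Start: joints at [1.143, 0.245, 1.558, -0, 1.339, -0.174], TCP at [0.163, 0.629, 0.245] pointing down, gripper open.
Joint ranges: [-3.13, 3.13], [-1.02, 2.26], [0.13, 2.54], [-0.95, 4.09], [0.21, 2.88], [-2.74, 2.74]. Speed limits (rad/s): [2.57, 2.57, 3.14, 3.14, 3.14, 3.14].

INTERFACE

Orientations are given as a 3x3 rotation matrix whose columns are the frame's x, y, z axes.
In Python, from workcell import bot, vision, ticket gives the robot as it stands.
- The arm moves only by the tool send_rows, never from a script. Its argument "motion" is a list of rows, each a list of 5 numbers: the opening, from -1 (shut) to 1 (fully open), so that 0 is half open, then the shift along the tool's x, y, z in units of 25 mm (1.0 is 25 mm), then the turn about the tool's z in units of 5 degrees (1.0 is 5 degrees). In form: [[claw, x, y, z, spin], ...]. A call has 1 to 5 rows; each row is the pose to reach, as a shift and turn from the pose commanded when the call began, along the tool's axes at that moment; what a row does not reach only later rows make up. A row lasts 1/12 s, in which the tool goes at most 41.7 mm and 7.16 degrees, less where a joint would pass 70% of its speed; a pose out of reach is approached as far as the arm can. A call with a gripper value outside its range is refused whole. The fingers move at their own pace and stop on an object; the grip force is fixed at half the most. Time passes only in rows, so rows that repeat a pose let the fingers close. It gives the time, the measured TCP pose, the force, the opening and the grip force at its end, in the units of the state.
- bot.read_state(): the state, without advancing time (a new reading comes with each control period).
- vision.read_camera(name): name is "scene" or "top"; returns a dict with "img" (400x640x3 uint8, blue, green, red), "fx", "fy", "cx", "cy" (pixels), "dist" ([k1, k2, p1, p2, k3] as OpenCV has them; the pictures are not rectified), "cam_to_world" (4x4, takes a point from camera to world coordinates). Camera axes: x right, y down, z forward; pixel columns grow to the right and rows downward; lengths in m; the calibration is good to about 2 mm. A picture is of the moment at which its call begins. There is no depth.
- ticket.job_done(): hands the job in; it is judged then, once.
The state is a dict: "time_s": time; "joint_pos": joint angles; "qvel": joint speeds; "joint_efforts": joint torques, N m; "tcp_pos": TCP position; "eef_rot": TCP orientation; "force": force on the tool from outside, world axes, zero at the start; "torque": the same for the moment, N m; "gripper_width": finger opening in m; "gripper_force": force on a finger pad.
Only numpy, scipy, OpenCV 4.12 (cv2) and the standard library are available. Lean on these libraries where they do the work, as an engineer would, in place of code of your own. Each camera call takes 0.05 s, during which the arm holds its last target. There are 200 camera calls.

TASK

Take the steel bracket with the side slot out of the rack and hang it on the welding jig's brass pin: bring its slot sideways over the pin behind the pin's head, let it down gently until the pin sits fully home in the top of the slot, and let go. Then push the jig's sliding stop along its rail until the bracket's tail is snug between it and the fixed stop. Keep the bracket upright and feel your way with a light hand, without forcing or dropping it, and leave the other straps and tools where they are.

Things in the scene. Friction and masses are not known exactly. Their poses are not given: they have to be found in the camera images.
- bracket_mid (a point): Centre of the loose bright steel bracket: 8 mm flat plate, 213 mm tall, about 0.66 kg, standing upright in one of the rack's three places. z up, x through the thickness, y along the plate towards the open mouth of its slot. Its foot lies 106.5 mm below this point; heights h in the other bracket entries are from the foot, y from its middle line, in mm. It balances on its middle line.
- bracket_tab (a point): Middle of the bracket's grip tab (h 180, y 0; same axes). The tab is the top of the bracket: y -20 to +20, h 147 to 213. Under it the plate is solid from h 127 to 147, y -45 to +60. Tail, at the bottom: y -22 to +22, h 0 to 80.
- bracket_jaw (a point): Lower edge of the upper jaw at its free end (h 115, y +60; same axes). The slot is J-shaped: a level run h 101 to 115, from its open mouth on the +y side in to y -7.5; at its inner end a leg, y -7.5 to +7.5, goes on up to h 127. The jaw's straight lower edge at h 115 reaches from y +7.5 to +60; the lower lip (h 80 to 101) ends at y +35, so the jaw stands 25 mm past it.
- bracket_seat (a point): Middle of the closed top of the slot's leg (h 127, y 0; same axes): it must rest on the top of the jig's pin when the bracket hangs. Pressing the bracket on the jig with more than some 20 N is forcing it.
- jig: Welding jig, fixed. Origin at table height right below the pin; z up; x the way the pin points, y the way the bracket slides on to it. The brass pin, 12 mm thick, lies level along x at y 0. Its height differs from job to job and is not measured: axis 143 to 173 mm above the table. Bare from x -8 (collar, 26 mm wide) to +8 mm (22 mm head, to x +15); the bracket hangs between, in the plane x = 0.
- column_top (a point): Top of the jig's blue column, 188 mm above the table and 42 mm behind (-x) the bracket's plane, axes of the jig. Column x -62 to -22, y -25 to +25 mm from the jig's origin; the pin is clamped fast in its upright slot. Pale metal base plate under all: x -70 to +110, y -150 to +70 mm, 15 mm thick.
- fixed_stop (a point): Middle of the fixed stop's face, 24 mm to +y of the jig's origin, in the bracket's plane, 61 mm above the table, axes of the jig. Steel post 24 x 18 mm, up to 85 mm high. With the bracket hung, its tail comes 2 mm short of it.
- stop_handle (a point): Grip point on the sliding stop's red upright handle (round post 20 mm thick, top 16 mm above this point and 127 mm above the table), axes of the jig. It stands 75 mm in front (+x) of the bracket's plane; the stop runs on its rail along the jig's y, drags with about 2.5 N and stays where it is left. The pressing face lies 14 mm to +y of this point.
- stop_face (a point): Middle of the sliding stop's pressing face (22 mm high), in the bracket's plane, 61 mm above the table, axes of the jig. The 20 mm wide arm that carries it goes up to 72 mm. It starts 90 to 110 mm from the pin on the -y side and can come to -10 mm.
- rack: Grey steel rack, fixed, 170 x 90 mm; origin under its middle. Three places 50 mm apart along its x (-50, 0, +50), each an 11 mm gap between fins 50 mm high; floor 6 mm above the table. The bracket stands in one, its axes along the rack's, with 1.5 mm of play each way; a red strap with round holes and a dark strap with a closed square hole, both 8 mm thick, stand in the others.
- strap_red: Loose red strap in the rack, 50 mm wide, 105 mm tall; origin at the middle of its foot. Leave it alone.
- strap_dark: Loose dark strap in the rack, 60 mm wide, 105 mm tall; origin at the middle of its foot. Leave it alone.
- hammer: Hammer lying on the right of the table. Leave it alone.
- brush: Brush lying at the far side of the table. Leave it alone.
- magnet: Red square welding magnet, 70 x 70 x 22 mm, at the far left. Leave it alone.
- spray_can: Can with a yellow label, 60 mm wide, 170 mm tall, standing on the left. Leave it alone.
- pliers: Blue-handled pliers lying on the left. Leave them alone.
- gauge_block: White bar, 100 x 30 x 12 mm, lying flat close to the robot. Leave it alone.
There are look-alikes about, which are no part of the job. Of the things shaped like the part that bears bracket_mid, the bare steel one is meant.

How it is judged:
By the outcome, as a careful person would: the job done as asked, in the order asked, and still so for the second after the job is handed in, with the robot touching nothing.
It also fails if it takes over 61 s, if anything falls off the work surface, if the arm or the gripper's body presses on something with over 40 N, if the wrist force passes 120 N, or if a joint passes its speed limit or range.

## Working session

There is one attempt and no reset: what is moved stays moved. The work goes in short steps, Python scripts to look and compute and a tool call to move; the robot and the scene stay as the last step left them, time stands still between calls to the robot, and variables do not carry over. Pictures are saved under pics/ and viewed, at most 13 in all, crops included, and the job is handed in when it is done.

Besides the shell and the picture viewer there is one more tool, called after "Request:" as name(argument=value, ...), one argument or row to a line, values as JSON. send_rows: Moves the arm, as the interface text tells. Its arguments: {"type":"object","properties":{"motion":{"type":"array"}},"required":["motion"]}

```bash
mkdir -p pics
cat > h.py <<'E'
from workcell import bot, vision, ticket
import numpy as np, cv2
def cam(n):
    c=vision.read_camera(n); c['K']=np.array([[c['fx'],0,c['cx']],[0,c['fy'],c['cy']],[0,0,1.]]); c['D']=np.array(c['dist'],float); c['T']=np.array(c['cam_to_world']); return c
def ray(c,u,v):
    p=cv2.undistortPoints(np.array([[[u,v]]],float),c['K'],c['D'])[0,0]
    d=c['T'][:3,:3]@np.array([p[0],p[1],1]); return c['T'][:3,3],d/np.linalg.norm(d)
def plane(c,u,v,z):
    o,d=ray(c,u,v); return o+d*(z-o[2])/d[2]
def tri(c1,p1,c2,p2):
    o1,d1=ray(c1,*p1);o2,d2=ray(c2,*p2)
    s=np.linalg.lstsq(np.stack([d1,-d2],1),o2-o1,rcond=None)[0]
    a=o1+d1*s[0];b=o2+d2*s[1]; return (a+b)/2,np.linalg.norm(a-b)
def proj(c,P):
    Ti=np.linalg.inv(c['T']); r=cv2.Rodrigues(Ti[:3,:3])[0]
    return cv2.projectPoints(np.array(P,float).reshape(-1,1,3),r,Ti[:3,3],c['K'],c['D'])[0][:,0]
E
python3 - <<'E'
from h import *
for n in('scene','top'):
    c=cam(n); cv2.imwrite(f'pics/{n}0.png',c['img']); print(n,c['T'].round(3).tolist(),c['fx'],c['D'])
s=bot.read_state(); print(s['time_s'],s['tcp_pos'],np.round(s['eef_rot'],3).tolist(),s['force'],s['gripper_width'],bot.tip_reach)
E
```

```text
scene [[0.678, 0.634, -0.373, 1.161], [0.735, -0.588, 0.338, -0.574], [-0.005, -0.503, -0.864, 1.503], [0.0, 0.0, 0.0, 1.0]] 517.7062029366404 [0.00660362 0.         0.         0.         0.        ]
top [[0.009, -0.996, 0.086, 0.475], [-1.0, -0.007, 0.024, -0.033], [-0.024, -0.086, -0.996, 1.287], [0.0, 0.0, 0.0, 1.0]] 397.22464231024713 [-0.03636032  0.          0.          0.          0.        ]
0.1 [0.16298199 0.62872884 0.24425404] [[-0.968, 0.251, -0.001], [0.251, 0.968, -0.002], [0.0, -0.002, -1.0]] [-0.19639563  0.40487585 -0.20052212] 0.08529526213987959 0.014
```

View pics/scene0.png

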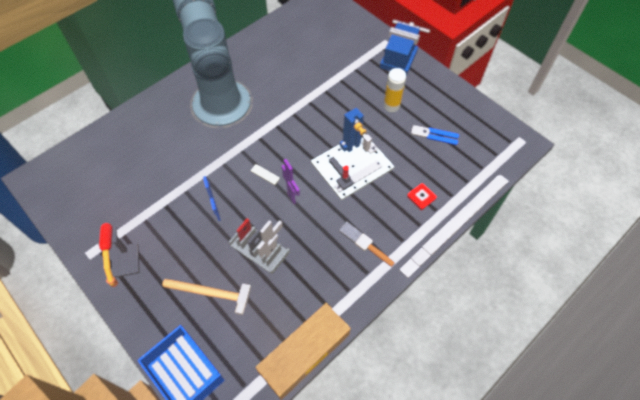

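View pics/top0.png

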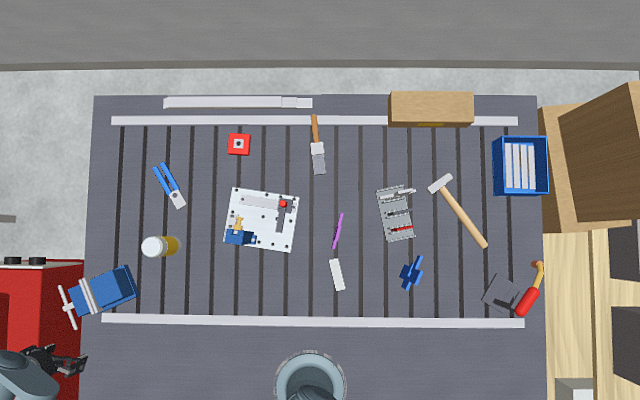

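Both views show the bench. Things shaped like the bracket: a purple plate (scene 290,178 / top 338,230), a blue one (scene 211,198 / top 411,272) and the bright steel one in the rack (scene 268,240 / top 400,191). The steel one matches the description. Next, a close crop to check it, including the jig at scene 352,155 / top 262,220.

Run:
```python
from h import *
s=cv2.imread('pics/scene0.png');t=cv2.imread('pics/top0.png')
def cr(i,x,y,w,h): return cv2.resize(i[y:y+h,x:x+w],(400,300),interpolation=cv2.INTER_CUBIC)
m=np.vstack([np.hstack([cr(s,222,212,80,60),cr(s,308,102,96,96*3//4+24-24)]),np.hstack([cr(t,360,176,80,60),cr(t,216,182,88,66)])])
# crops with scales: scene rack 5x, scene jig 400/96 , top rack 5x, top jig 400/88
cv2.imwrite('pics/crop.png',m)
```

```text
(no output)
```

View pics/crop.png

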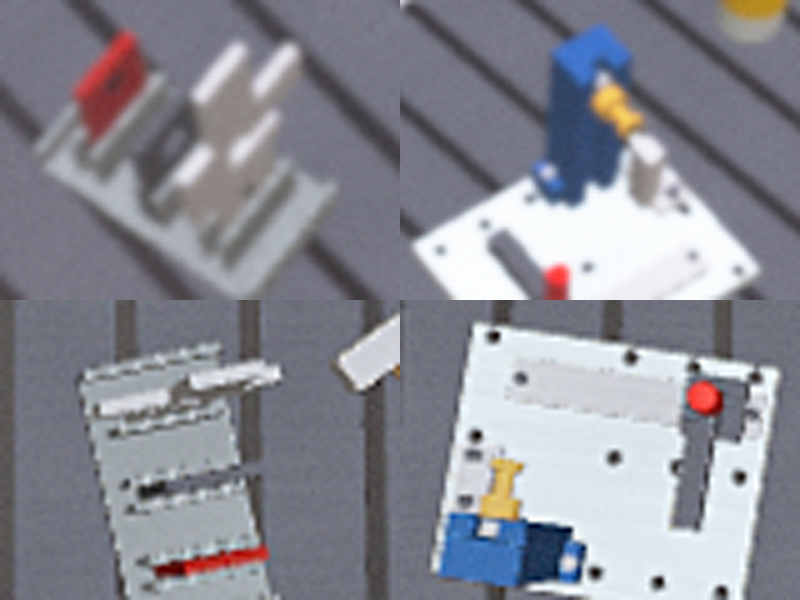

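The crop confirms it: the bright bare-steel plate stands in the rack's far place (top about 400,191), with the dark and red straps nearer. Next I estimate its pose from the rack and project its key points to settle which way the mouth faces.

Run:
```python
from h import *
ct,cs=cam('top'),cam('scene'); t,s=ct['img'],cs['img']
# bright steel top edges in top view -> line fit
def T(u,v): return 360+u/5,176+(v-300)/5
def J(u,v): return 216+u/ (400/88)-400/(400/88),182+(v-300)/(400/88)
for z in(.219,.153): print(z,plane(ct,*T(190,385),z)[:2].round(4),plane(ct,*T(280,372),z)[:2].round(4),plane(ct,*T(98,410),z)[:2].round(4),plane(ct,*T(172,396),z)[:2].round(4))
g=cv2.cvtColor(t,cv2.COLOR_BGR2HSV)
# base plate
m=((g[...,2]>190)&(g[...,1]<40)).astype(np.uint8); m[:182]=0;m[256:]=0;m[:,:216]=0;m[:,304:]=0
cn=max(cv2.findContours(m,0,1)[0],key=cv2.contourArea); r=cv2.minAreaRect(cv2.convexHull(cn)); b=cv2.boxPoints(r)
W=[plane(ct,*p,.015)[:2] for p in b]; print('plate',b.round(1).tolist(),np.round(W,4).tolist())
print([np.linalg.norm(W[i]-W[i-1]).round(4) for i in range(4)])
# red handle top, both views
for n,c,roi in(('top',ct,(270,190,300,215)),('scene',cs,(335,160,355,185))):
    q=c['img'].astype(int); x0,y0,x1,y1=roi
    k=((q[...,2]>q[...,1]*1.7)&(q[...,2]>120)).astype(np.uint8); kk=np.zeros_like(k);kk[y0:y1,x0:x1]=k[y0:y1,x0:x1]
    ys,xs=np.nonzero(kk); print(n,len(xs),xs.min(),xs.max(),ys.min(),ys.max(),xs.mean(),ys.mean())
    if n=='top': print(plane(c,xs.mean(),ys.mean(),.12))
# rack
x0,y0,x1,y1=370,180,425,250
cv2.imwrite('pics/c2.png',np.hstack([cv2.resize(t[180:250,370:425],None,fx=8,fy=8,interpolation=2),cv2.resize(s[212:282,224:264+0],None,fx=8,fy=8,interpolation=2)]))
```

```text
0.219 [ 0.5937 -0.2393] [ 0.601  -0.2878] [ 0.5798 -0.1897] [ 0.5876 -0.2296]
0.153 [ 0.601 -0.252] [ 0.6088 -0.3036] [ 0.5863 -0.1994] [ 0.5946 -0.2417]
plate [[222.60000610351562, 241.60000610351562], [231.1999969482422, 186.5], [298.6000061035156, 197.10000610351562], [289.8999938964844, 252.1999969482422]] [[0.4558, 0.2834], [0.6342, 0.2601], [0.6012, 0.0406], [0.4245, 0.0661]]
[np.float64(0.2195), np.float64(0.1799), np.float64(0.2219), np.float64(0.1785)]
top 42 279 286 200 206 282.3333333333333 203.0
[0.57282999 0.08231837 0.12      ]
scene 58 343 347 166 177 345.0 171.5
```

```bash
cat >> h.py <<'E'
class F:
    def __init__(s,o,a): s.o=np.array(o,float); a=np.radians(a); s.R=np.array([[np.cos(a),-np.sin(a),0],[np.sin(a),np.cos(a),0],[0,0,1]])
    def w(s,p): return (s.R@np.atleast_2d(np.array(p,float)).T).T/1000+s.o
    def l(s,p): return (s.R.T@(np.atleast_2d(p)-s.o).T).T*1000
OUT=[(-22,0),(22,0),(22,80),(35,80),(35,101),(-7.5,101),(-7.5,127),(7.5,127),(7.5,115),(60,115),(60,147),(20,147),(20,213),(-20,213),(-20,147),(-45,147),(-45,80),(-22,80)]
JIG=F([.5148,.2050,0],-8.2)
E
python3 - <<'E'
from h import *
ct,cs=cam('top'),cam('scene')
B=F([.597,-.2635,.006],8.8)
ims=[]
for c,r,f in((ct,(370,180,425,250),7),(cs,(224,207,302,277),7)):
    x0,y0,x1,y1=r; im=cv2.resize(c['img'][y0:y1,x0:x1],None,fx=f,fy=f,interpolation=2)
    for xx,col in((4,(0,255,0)),(-4,(255,0,255))):
        p=(proj(c,B.w([(xx,y,h) for y,h in OUT]))-[x0-.5,y0-.5])*f; cv2.polylines(im,[p.astype(int)],True,col,1)
    ims.append(im)
cv2.imwrite('pics/ov.png',np.hstack(ims)[:, :800] if sum(i.shape[1] for i in ims)<=800 else cv2.resize(np.hstack(ims),(798,int(490*798/931))))
# brass
pts={}
for n,c in(('top',ct),('scene',cs)):
    h=cv2.cvtColor(c['img'],cv2.COLOR_BGR2HSV)
    m=((h[...,0]>12)&(h[...,0]<30)&(h[...,1]>110)&(h[...,2]>120)).astype(np.uint8)
    x0,y0,x1,y1=(228,205,250,240) if n=='top' else (345,110,372,140)
    k=np.zeros_like(m);k[y0:y1,x0:x1]=m[y0:y1,x0:x1]
    ys,xs=np.nonzero(k); pts[n]=(xs.mean(),ys.mean()); print(n,len(xs),xs.min(),xs.max(),ys.min(),ys.max(),pts[n])
    for zp in(.143,.158,.173):
        # head front-circle & collar projections
        a=np.radians(np.arange(0,360,10))
        q=np.vstack([JIG.w([(x,r*np.cos(t),zp*1e3+r*np.sin(t)) for t in a]) for x,r in((15,11),(8,11),(-8,13),(-14,13))])
        p=proj(c,q); print(zp,'bbox',p.min(0).round(1),p.max(0).round(1))
P,e=tri(ct,pts['top'],cs,pts['scene']); print('pin centroid',P,e,JIG.l(P))
print('col/top',proj(cs,JIG.w([(-22,-25,188),(-22,25,188),(-62,-25,188),(-62,25,188)])).round(1).tolist())
E
```

```text
top 71 234 242 217 229 (np.float64(237.92957746478874), np.float64(223.8732394366197))
0.143 bbox [233.7 216.3] [243.6 227.5]
0.158 bbox [232.5 216. ] [242.6 227.4]
0.173 bbox [231.4 215.8] [241.6 227.3]
scene 72 354 365 123 133 (np.float64(359.3888888888889), np.float64(127.80555555555556))
0.143 bbox [356.3 125.3] [367.6 136.9]
0.158 bbox [356.6 122.5] [368.  134.1]
0.173 bbox [356.8 119.6] [368.3 131.4]
pin centroid [0.50738836 0.20259042 0.15742834] 0.005618961461171865 [[ -6.99218792  -3.44206037 157.42834161]]
col/top [[352.6, 121.8], [365.2, 114.7], [345.2, 113.6], [357.7, 106.6]]
```

View pics/ov.png

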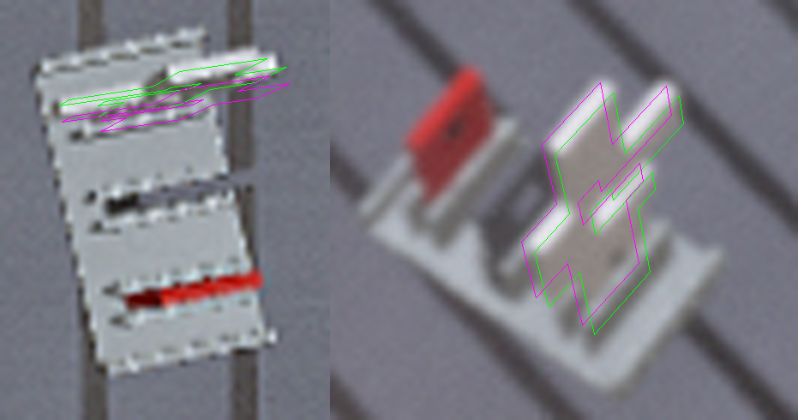

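The overlay fits (mouth toward world +y, tab top centre near top 406.9,190.9 / scene 265.2,226.2), off by about a pixel. I triangulate the tab and column top to refine both.

Run:
```python
from h import *
ct,cs=cam('top'),cam('scene')
print('tab',tri(ct,(406.9,190.9),cs,(265.2,226.2)),plane(ct,406.9,190.9,.219),plane(cs,265.2,226.2,.219))
T=[(226.6,228.6),(243.5,230.4),(242,245.1),(224.4,242.5)];S=[(363.7,116.9),(351.9,122.4),(344.7,114),(356,108.7)]
for a,b in zip(T,S): 
    P,e=tri(ct,a,cs,b); print(P.round(4),round(e,4),'top@.188',plane(ct,*a,.188)[:2].round(4),'scene',plane(cs,*b,.188)[:2].round(4))
# blue mask top face minAreaRect in top view
h=cv2.cvtColor(ct['img'],cv2.COLOR_BGR2HSV)
m=((h[...,0]>100)&(h[...,0]<125)&(h[...,1]>130)).astype(np.uint8)
sub=h[222:250,220:262]; print('V by blue', [int(x) for x in sub[12,:,2]])
b=cs['img']; h=cv2.cvtColor(b,cv2.COLOR_BGR2HSV)
for n,c,roi in(('top',ct,(228,205,250,240)),('scene',cs,(345,110,372,140))):
    hh=cv2.cvtColor(c['img'],cv2.COLOR_BGR2HSV); x0,y0,x1,y1=roi
    k=(hh[y0:y1,x0:x1,0]>12)&(hh[y0:y1,x0:x1,0]<32)&(hh[y0:y1,x0:x1,1]>90)
    print(n,roi); print('\n'.join(''.join('#' if v else '.' for v in r) for r in k))
```

```text
tab (array([ 0.59900066, -0.263025  ,  0.22158929]), np.float64(0.0006714630094935414)) [ 0.59951126 -0.26331862  0.219     ] [ 0.59763785 -0.26264801  0.219     ]
[0.4941 0.2318 0.1757] 0.0027 top@.188 [0.4947 0.2299] scene [0.4997 0.223 ]
[0.4895 0.1819 0.1865] 0.0022 top@.188 [0.4901 0.1825] scene [0.4897 0.1801]
[0.4498 0.1862 0.188 ] 0.0011 top@.188 [0.4495 0.1858] scene [0.4501 0.1868]
[0.455  0.236  0.1782] 0.0035 top@.188 [0.4561 0.2351] scene [0.4594 0.2284]
V by blue [120, 124, 123, 110, 216, 225, 188, 190, 189, 171, 154, 142, 121, 101, 113, 118, 133, 159, 170, 167, 182, 184, 195, 137, 68, 82, 81, 80, 84, 77, 81, 73, 81, 138, 223, 235, 234, 239, 238, 236, 238, 237]
top (228, 205, 250, 240)
......................
......................
......................
......................
......................
......................
......................
......................
......................
......................
......................
......................
........#####.........
........#######.......
.........######.......
.........####.........
.........####.........

[... 580 characters left out ...]

...........................
...........................
...........................
...........................
...........................
...........................
...........................
..............#............
............####...........
..........#######..........
.........#########.........
.........#########.........
.........#########.........
..........########.........
...........##########......
............#########......
..............#######......
...............#####.......
...............####........
................##.........
...........................
...........................
...........................
...........................
...........................
```

Run:
```python
from h import *
ct,cs=cam('top'),cam('scene')
P,e=tri(ct,(238.6,221),cs,(360.9,128.8)); print('pin',P,e,JIG.l(P))
JIG.o[:2]=[.515,.2025]
for zp in (.15,.155,.16,.165):print(zp,'pred',proj(ct,JIG.w((0,0,zp*1e3))).round(1),proj(cs,JIG.w((0,0,zp*1e3))).round(1))
# moves to grasp
s=bot.read_state(); R=np.array(s['eef_rot']); p=np.array(s['tcp_pos'])
d=np.array([.5985,-.263,.30])-p; print((R.T@d)/.025, s['time_s'])
```

```text
pin [0.51565955 0.20018183 0.16228782] 0.004808909085102847 [[  1.53797677  -4.64631628 162.28782386]]
0.15 pred [[239.4 221.9]] [[361.7 130.4]]
0.155 pred [[239.  221.8]] [[361.8 129.5]]
0.16 pred [[238.6 221.7]] [[362.  128.5]]
0.165 pred [[238.3 221.7]] [[362.1 127.6]]
[-25.81412883 -30.17226373  -2.18716625] 0.5
```

Request:
send_rows(
  motion=[
    [0,-1.06,-1.24,-0.4,0],
    [0,-2.12,-2.48,-0.8,0],
    [0,-3.18,-3.72,-1.2,0],
    [0,-4.24,-4.96,-1.6,0],
    [0,-5.3,-6.2,-2.1,0],
  ],
)

```text
time_s: 0.92
tcp_pos: [0.2517, 0.446, 0.2971]
eef_rot: [[-0.968, 0.25, -0.0], [0.25, 0.968, -0.001], [0.0, -0.001, -1.0]]
force: [0.8, 0.1, 0.6]
gripper_width: 0.0427
gripper_force: 0.0
```

Request:
send_rows(
  motion=[
    [0,-1.06,-1.24,0,0],
    [0,-2.12,-2.48,0,0],
    [0,-3.18,-3.72,0,0],
    [0,-4.24,-4.96,0,0],
    [0,-5.3,-6.2,0,0],
  ],
)

```text
time_s: 1.33
tcp_pos: [0.3412, 0.2628, 0.2975]
eef_rot: [[-0.968, 0.25, 0.001], [0.25, 0.968, 0.0], [-0.001, 0.001, -1.0]]
force: [1.2, 0.0, -0.4]
gripper_width: 0.0426
gripper_force: 0.0
```

Request:
send_rows(
  motion=[
    [0,-1.06,-1.24,0,0],
    [0,-2.12,-2.48,0,0],
    [0,-3.18,-3.72,0,0],
    [0,-4.24,-4.96,0,0],
    [0,-5.3,-6.2,0,0],
  ],
)

```text
time_s: 1.75
tcp_pos: [0.4307, 0.0792, 0.2976]
eef_rot: [[-0.968, 0.251, 0.001], [0.251, 0.968, 0.0], [-0.001, 0.0, -1.0]]
force: [-0.2, 1.0, -0.2]
gripper_width: 0.0426
gripper_force: 0.0
```

Request:
send_rows(
  motion=[
    [0,-1.06,-1.24,0,1.4],
    [0,-2.12,-2.48,0,2.8],
    [0,-3.18,-3.72,0,4.2],
    [0,-4.24,-4.96,0,5.6],
    [0,-5.3,-6.2,0,7],
  ],
)

```text
time_s: 2.17
tcp_pos: [0.5201, -0.1042, 0.2973]
eef_rot: [[-0.644, 0.765, 0.001], [0.765, 0.644, -0.0], [-0.001, 0.0, -1.0]]
force: [0.7, 1.6, 0.5]
gripper_width: 0.0427
gripper_force: 0.0
```

Request:
send_rows(
  motion=[
    [0,-1.4,-0.34,0,1.3],
    [0,-2.8,-0.68,0,2.6],
    [0,-4.2,-1.02,0,3.9],
    [0,-5.5,-1.36,0,5.2],
    [0,-6.88,-1.69,0,6.26],
  ],
)

```text
time_s: 2.58
tcp_pos: [0.5995, -0.262, 0.2971]
eef_rot: [[-0.154, 0.988, -0.0], [0.988, 0.154, 0.0], [0.0, 0.0, -1.0]]
force: [-0.0, 0.6, -0.2]
gripper_width: 0.0426
gripper_force: 0.0
```

Run:
```python
from h import *
s=bot.read_state(); print(s['tcp_pos'],np.round(s['eef_rot'],3).tolist(),s['force'])
ims=[]
for n,r in(('top',(370,165,450,245)),('scene',(210,180,290,260))):
    c=cam(n);x0,y0,x1,y1=r; ims.append(cv2.resize(c['img'][y0:y1,x0:x1],(400,400),interpolation=2))
cv2.imwrite('pics/g1.png',np.hstack(ims))
```

```text
[ 0.59951805 -0.26197671  0.29706449] [[-0.154, 0.988, -0.0], [0.988, 0.154, 0.0], [0.0, 0.0, -1.0]] [-0.02631371  0.62904239 -0.19638449]
```

View pics/g1.png

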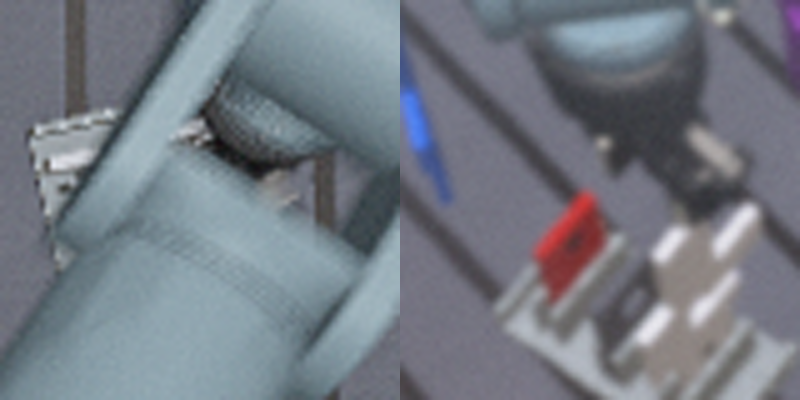

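The gripper stands over the tab, with the fingers (crop 605,150 and 690,205) straddling its thickness and only red, dark and fins below. I go down with a light check.

Request:
send_rows(
  motion=[
    [0,0,0,1.2,0],
    [0,0,0,2.4,0],
    [0,0,0,3.4,0],
    [0,0,0,4.16,0],
    [0,0,0,4.16,0],
  ],
)

```text
time_s: 3.1
tcp_pos: [0.5964, -0.2583, 0.1877]
eef_rot: [[-0.16, 0.987, -0.008], [0.987, 0.16, 0.005], [0.006, -0.007, -1.0]]
force: [0.5, 0.4, -0.5]
gripper_width: 0.0426
gripper_force: 0.0
```

Request:
send_rows(
  motion=[
    [-0.5,0,0,0,0],
    [-0.6,0,0,0,0],
    [-0.7,0,0,0,0],
    [-0.8,0,0,0,0],
    [-0.8,0,0,0,0],
  ],
)

```text
time_s: 3.52
tcp_pos: [0.5998, -0.2608, 0.1951]
eef_rot: [[-0.159, 0.987, 0.003], [0.987, 0.159, -0.002], [-0.002, 0.002, -1.0]]
force: [-0.5, 0.5, 2.8]
gripper_width: 0.0088
gripper_force: 1.2
```

Request:
send_rows(
  motion=[
    [-1,0,0,0,0],
    [-1,0,0,0,0],
    [-1,0,0,0,0],
    [-1,0,0,0,0],
    [-1,0,0,0,0],
  ],
)

```text
time_s: 3.93
tcp_pos: [0.5998, -0.2609, 0.1952]
eef_rot: [[-0.159, 0.987, 0.002], [0.987, 0.159, -0.002], [-0.002, 0.002, -1.0]]
force: [0.1, 1.0, 6.3]
gripper_width: 0.0071
gripper_force: 59.6
```

Request:
send_rows(
  motion=[
    [-1,0,0,-0.4,0],
    [-1,0,0,-0.8,0],
    [-1,0,0,-1.2,0],
    [-1,0,0,-1.6,0],
    [-1,0,0,-2.0,0],
  ],
)

```text
time_s: 4.35
tcp_pos: [0.5987, -0.2602, 0.2437]
eef_rot: [[-0.159, 0.987, -0.001], [0.987, 0.159, 0.0], [0.0, -0.001, -1.0]]
force: [0.0, -0.4, -6.7]
gripper_width: 0.0073
gripper_force: 58.7
```

Request:
send_rows(
  motion=[
    [-1,0,0,-0.7,0],
    [-1,0,0,-1.4,0],
    [-1,0,0,-2.1,0],
    [-1,0,0,-2.8,0],
    [-1,0,0,-3.5,0],
  ],
)

```text
time_s: 4.77
tcp_pos: [0.5985, -0.2604, 0.3319]
eef_rot: [[-0.159, 0.987, -0.001], [0.987, 0.159, -0.0], [0.0, -0.001, -1.0]]
force: [0.7, 0.6, -6.6]
gripper_width: 0.0073
gripper_force: 58.8
```

Request:
send_rows(
  motion=[
    [-1,0,0,0,0],
    [-1,0,0,0,0],
    [-1,0,0,0,0],
  ],
)

```text
time_s: 5.02
tcp_pos: [0.5984, -0.2601, 0.3293]
eef_rot: [[-0.159, 0.987, -0.002], [0.987, 0.159, 0.001], [0.001, -0.002, -1.0]]
force: [-0.2, -0.5, -7.1]
gripper_width: 0.0073
gripper_force: 58.7
```

Request:
send_rows(
  motion=[
    [-1,0.6,0.1,0,0],
    [-1,1.7,0.27,0,0],
    [-1,2.8,0.45,0,0],
    [-1,4.0,0.64,0,0],
    [-1,5.2,0.84,0,0],
  ],
)

```text
time_s: 5.43
tcp_pos: [0.5981, -0.1268, 0.3285]
eef_rot: [[-0.159, 0.987, -0.003], [0.987, 0.159, 0.002], [0.002, -0.003, -1.0]]
force: [1.9, 0.7, -5.7]
gripper_width: 0.0072
gripper_force: 58.8
```

Request:
send_rows(
  motion=[
    [-1,1.2,0.19,0,0.5],
    [-1,2.4,0.38,0,1.2],
    [-1,3.6,0.57,0,2.0],
    [-1,4.8,0.76,0,2.8],
    [-1,5.85,0.94,0,3.47],
  ],
)

```text
time_s: 5.85
tcp_pos: [0.5977, 0.0219, 0.3287]
eef_rot: [[0.145, 0.989, -0.004], [0.989, -0.145, 0.001], [0.0, -0.004, -1.0]]
force: [0.2, -0.1, -6.1]
gripper_width: 0.007
gripper_force: 58.8
```

Request:
send_rows(
  motion=[
    [-1,0.9,-0.8,0,0],
    [-1,1.9,-1.7,0,0],
    [-1,2.9,-2.6,0,0],
    [-1,3.9,-3.5,0,0],
    [-1,4.75,-4.31,0,0],
  ],
)

```text
time_s: 6.27
tcp_pos: [0.5069, 0.1542, 0.3288]
eef_rot: [[0.142, 0.99, -0.004], [0.99, -0.142, 0.0], [-0.0, -0.004, -1.0]]
force: [-0.1, 0.7, -6.6]
gripper_width: 0.0074
gripper_force: 59.5
```

Request:
send_rows(
  motion=[
    [-1,0,0,0.4,0],
    [-1,0,0,0.8,0],
    [-1,0,0,0.8,0],
    [-1,0,0,0.8,0],
  ],
)

```text
time_s: 6.6
tcp_pos: [0.5087, 0.1517, 0.3086]
eef_rot: [[0.143, 0.99, -0.004], [0.99, -0.143, -0.001], [-0.001, -0.004, -1.0]]
force: [-0.1, -0.2, -6.2]
gripper_width: 0.0074
gripper_force: 59.9
```

Run:
```python
from h import *
s=bot.read_state(); p=np.array(s['tcp_pos']); R=np.array(s['eef_rot']); print(p,R.round(3).tolist(),s['force'])
a=np.degrees(np.arctan2(R[1,1],R[0,1])); B=F(p+np.array([0,0,-.189])-.002*R[:,0],a); JIG.o[:2]=[.515,.2025]
ims=[]
for n,r in(('top',(210,170,310,260)),('scene',(310,60,410,150))):
    c=cam(n);x0,y0,x1,y1=r
    for k in(0,1):
        im=cv2.resize(c['img'][y0:y1,x0:x1],(400,360) if 0 else (400,300),interpolation=2) if 0 else cv2.resize(c['img'][y0:y1,x0:x1],None,fx=4 if n=='top' else 4,fy=4,interpolation=2)
        if k and n=='scene':
            for xx,col in((4,(0,255,0)),(-4,(255,0,255))):
                q=(proj(c,B.w([(xx,y,h) for y,h in OUT]))-[x0-.5,y0-.5])*4; cv2.polylines(im,[q.astype(int)],True,col,1)
        if not(n=='top' and k): ims.append(im)
cv2.imwrite('pics/j1.png',np.hstack([cv2.resize(np.hstack(ims[1:]),None,fx=1,fy=1)]))
```

```text
[0.50867569 0.15173977 0.30860489] [[0.143, 0.99, -0.004], [0.99, -0.143, -0.001], [-0.001, -0.004, -1.0]] [-0.09734044 -0.16666691 -6.22312411]
```

View pics/j1.png

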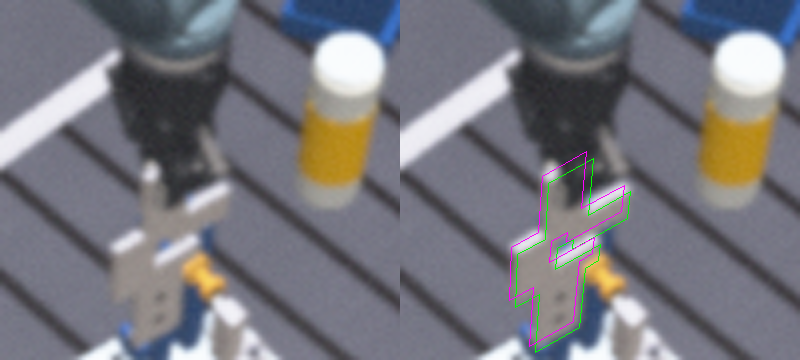

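The held bracket overlays within a pixel in the scene view (foot at crop 135,345; pin head at 205,275), so the grip offset is right. I lower the jaw to just over the pin.

Request:
send_rows(
  motion=[
    [-1,0.12,0,0.5,0],
    [-1,0.12,0,1.1,0],
    [-1,0.12,0,1.7,0],
    [-1,0.12,0,2.2,0],
    [-1,0.12,0,2.2,0],
  ],
)

```text
time_s: 7.12
tcp_pos: [0.508, 0.1549, 0.2517]
eef_rot: [[0.143, 0.99, -0.007], [0.99, -0.143, -0.0], [-0.001, -0.007, -1.0]]
force: [-1.1, 0.3, -6.9]
gripper_width: 0.0072
gripper_force: 59.8
```

Run:
```python
from h import *
s=bot.read_state(); p=np.array(s['tcp_pos']); R=np.array(s['eef_rot']); print(p,R.round(3).tolist(),s['force'])
a=np.degrees(np.arctan2(R[1,1],R[0,1])); B=F(p+np.array([0,0,-.189])-.002*R[:,0],a); JIG.o[:2]=[.515,.2015]
c=cam('scene');x0,y0,x1,y1=325,85,385,160;f=7
im=cv2.resize(c['img'][y0:y1,x0:x1],None,fx=f,fy=f,interpolation=2); im0=im.copy()[:,:380]
q=(proj(c,B.w([(4,y,h) for y,h in OUT]))-[x0-.5,y0-.5])*f; cv2.polylines(im,[q.astype(int)],True,(0,255,0),1)
t=np.radians(np.arange(0,360,15))
for x,r,col in((15,11,(0,0,255)),(8,11,(0,0,255)),(8,6,(255,255,0)),(-8,13,(255,0,255))):
    q=(proj(c,JIG.w([(x,r*np.cos(k),160+r*np.sin(k)) for k in t]))-[x0-.5,y0-.5])*f; cv2.polylines(im,[q.astype(int)],True,col,1)
cv2.imwrite('pics/j2.png',np.hstack([im0,im]))
```

```text
[0.50804741 0.1549261  0.25168108] [[0.143, 0.99, -0.007], [0.99, -0.143, -0.0], [-0.001, -0.007, -1.0]] [-1.14936403  0.32157904 -6.87136059]
```

View pics/j2.png

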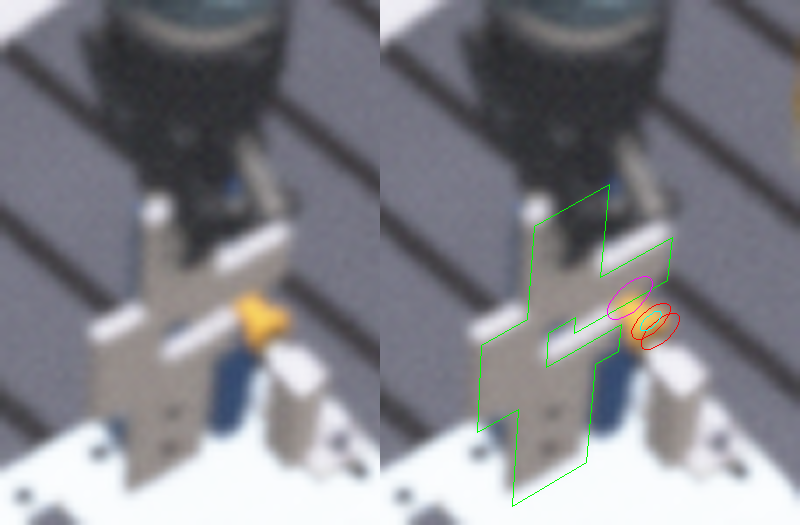

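The view shows the bracket's jaw (crop 250,260) just above and across the pin, with the brass head (265,320) in front of the plate, so x is right. Feeling down now.

Request:
send_rows(
  motion=[
    [-1,-0.08,0,0.05,0],
    [-1,-0.08,0,0.1,0],
    [-1,-0.08,0,0.15,0],
    [-1,-0.08,0,0.2,0],
    [-1,-0.08,0,0.2,0],
  ],
)

```text
time_s: 7.58
tcp_pos: [0.5095, 0.1534, 0.2508]
eef_rot: [[0.142, 0.99, 0.0], [0.99, -0.142, 0.0], [0.0, 0.0, -1.0]]
force: [-0.3, 1.0, -6.3]
gripper_width: 0.0075
gripper_force: 59.8
```

Request:
send_rows(
  motion=[
    [-1,0,0,0.04,0],
    [-1,0,0,0.08,0],
    [-1,0,0,0.12,0],
    [-1,0,0,0.12,0],
  ],
)

```text
time_s: 7.92
tcp_pos: [0.5093, 0.1534, 0.2473]
eef_rot: [[0.142, 0.99, -0.0], [0.99, -0.142, -0.0], [-0.0, -0.0, -1.0]]
force: [0.1, -0.9, -6.1]
gripper_width: 0.0072
gripper_force: 59.8
```

Request:
send_rows(
  motion=[
    [-1,0,0,0.04,0],
    [-1,0,0,0.08,0],
    [-1,0,0,0.08,0],
    [-1,0,0,0.08,0],
  ],
)

```text
time_s: 8.25
tcp_pos: [0.5094, 0.1533, 0.2455]
eef_rot: [[0.143, 0.99, -0.0], [0.99, -0.143, -0.0], [-0.0, -0.0, -1.0]]
force: [0.2, -0.5, -6.9]
gripper_width: 0.007
gripper_force: 59.8
```

Request:
send_rows(
  motion=[
    [-1,0,0,0.04,0],
    [-1,0,0,0.08,0],
    [-1,0,0,0.08,0],
    [-1,0,0,0.08,0],
  ],
)

```text
time_s: 8.58
tcp_pos: [0.5094, 0.1533, 0.2435]
eef_rot: [[0.142, 0.99, -0.0], [0.99, -0.142, -0.0], [-0.0, -0.0, -1.0]]
force: [0.0, 0.2, -6.7]
gripper_width: 0.0074
gripper_force: 59.8
```

Request:
send_rows(
  motion=[
    [-1,0,0,0.04,0],
    [-1,0,0,0.08,0],
    [-1,0,0,0.08,0],
    [-1,0,0,0.08,0],
  ],
)

```text
time_s: 8.92
tcp_pos: [0.5093, 0.1533, 0.2415]
eef_rot: [[0.142, 0.99, -0.0], [0.99, -0.142, -0.0], [-0.0, -0.0, -1.0]]
force: [-0.2, -0.1, -5.7]
gripper_width: 0.0072
gripper_force: 59.8
```

Request:
send_rows(
  motion=[
    [-1,0,0,0.04,0],
    [-1,0,0,0.08,0],
    [-1,0,0,0.08,0],
    [-1,0,0,0.08,0],
  ],
)

```text
time_s: 9.25
tcp_pos: [0.5094, 0.1533, 0.2395]
eef_rot: [[0.142, 0.99, -0.0], [0.99, -0.142, -0.0], [-0.0, -0.0, -1.0]]
force: [0.4, -0.2, -6.3]
gripper_width: 0.0073
gripper_force: 59.8
```

Request:
send_rows(
  motion=[
    [-1,0,0,0.04,0],
    [-1,0,0,0.08,0],
    [-1,0,0,0.08,0],
    [-1,0,0,0.08,0],
  ],
)

```text
time_s: 9.58
tcp_pos: [0.5094, 0.1533, 0.2375]
eef_rot: [[0.142, 0.99, -0.0], [0.99, -0.142, -0.0], [-0.0, -0.0, -1.0]]
force: [0.1, 0.0, -7.0]
gripper_width: 0.0075
gripper_force: 59.8
```

Request:
send_rows(
  motion=[
    [-1,0,0,0.04,0],
    [-1,0,0,0.08,0],
    [-1,0,0,0.08,0],
    [-1,0,0,0.08,0],
  ],
)

```text
time_s: 9.92
tcp_pos: [0.5094, 0.1533, 0.2355]
eef_rot: [[0.142, 0.99, -0.0], [0.99, -0.142, -0.0], [-0.0, -0.0, -1.0]]
force: [0.1, 0.7, -6.5]
gripper_width: 0.0073
gripper_force: 59.8
```

Request:
send_rows(
  motion=[
    [-1,0,0,0.04,0],
    [-1,0,0,0.08,0],
    [-1,0,0,0.08,0],
    [-1,0,0,0.08,0],
  ],
)

```text
time_s: 10.25
tcp_pos: [0.5095, 0.1534, 0.2337]
eef_rot: [[0.142, 0.99, 0.0], [0.99, -0.142, 0.0], [0.0, 0.0, -1.0]]
force: [0.1, 0.3, -5.1]
gripper_width: 0.0076
gripper_force: 60.1
```

Request:
send_rows(
  motion=[
    [-1,0,0,0.04,0],
    [-1,0,0,0.08,0],
    [-1,0,0,0.08,0],
    [-1,0,0,0.08,0],
  ],
)

```text
time_s: 10.58
tcp_pos: [0.5099, 0.1531, 0.2333]
eef_rot: [[0.142, 0.99, 0.001], [0.99, -0.142, -0.0], [-0.0, 0.001, -1.0]]
force: [-5.0, -4.2, 5.5]
gripper_width: 0.0071
gripper_force: 61.6
```

Run:
```python
from h import *
c=cam('scene');x0,y0,x1,y1=325,85,385,160;f=8
s=bot.read_state(); p=np.array(s['tcp_pos']); R=np.array(s['eef_rot'])
B=F(p+np.array([0,0,-.189])-.002*R[:,0],-8.2)
im=cv2.resize(c['img'][y0:y1,x0:x1],None,fx=f,fy=f,interpolation=2)
cv2.imwrite('pics/j3.png',im)
print(((proj(c,B.w([(4,60,115),(4,60,147),(4,20,147),(4,35,101),(4,-22,0),(4,22,0)]))-[x0-.5,y0-.5])*f).round().tolist())
```

```text
[[325.0, 354.0], [331.0, 305.0], [250.0, 352.0], [273.0, 403.0], [149.0, 608.0], [234.0, 558.0]]
```

View pics/j3.png

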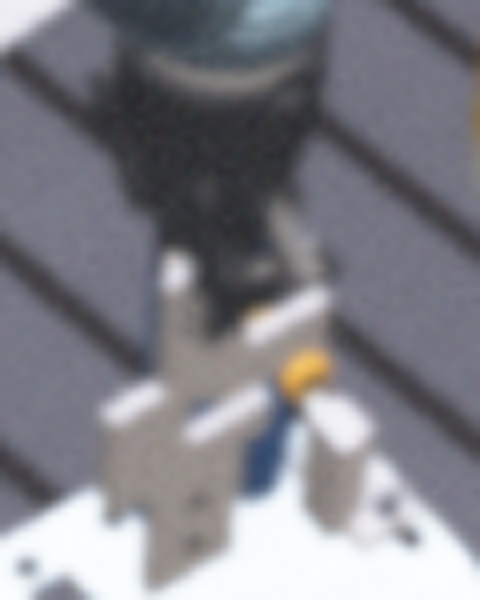

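Contact found: the wrist force went from −6.5 to +5.5 N at TCP z about 0.2335. The picture shows the jaw across the pin between head (305,370) and collar (257,315). I back off 1 mm and slide in.

Request:
send_rows(
  motion=[
    [-1,0,0,-0.06,0],
    [-1,0,-0.04,-0.13,0],
    [-1,0,-0.04,-0.13,0],
    [-1,0,-0.04,-0.13,0],
  ],
)

```text
time_s: 10.97
tcp_pos: [0.5079, 0.1536, 0.2337]
eef_rot: [[0.142, 0.99, -0.001], [0.99, -0.142, 0.0], [0.0, -0.001, -1.0]]
force: [1.0, 0.3, -6.2]
gripper_width: 0.0073
gripper_force: 59.9
```

Request:
send_rows(
  motion=[
    [-1,0.1,0,0,0],
    [-1,0.2,0,0,0],
    [-1,0.3,0,0,0],
    [-1,0.4,0,0,0],
    [-1,0.4,0,0,0],
  ],
)

```text
time_s: 11.38
tcp_pos: [0.5099, 0.1639, 0.2348]
eef_rot: [[0.142, 0.99, -0.0], [0.99, -0.142, 0.0], [0.0, -0.0, -1.0]]
force: [0.9, 0.1, -6.3]
gripper_width: 0.0073
gripper_force: 59.9
```

Request:
send_rows(
  motion=[
    [-1,0.08,0,0,0],
    [-1,0.16,0,0,0],
    [-1,0.24,0,0,0],
    [-1,0.32,0,0,0],
    [-1,0.32,0,0,0],
  ],
)

```text
time_s: 11.8
tcp_pos: [0.511, 0.1717, 0.2349]
eef_rot: [[0.142, 0.99, 0.0], [0.99, -0.142, 0.0], [0.0, 0.0, -1.0]]
force: [-0.4, 1.2, -5.1]
gripper_width: 0.0072
gripper_force: 59.9
```

Request:
send_rows(
  motion=[
    [-1,0.08,0,0,0],
    [-1,0.16,0,0,0],
    [-1,0.24,0,0,0],
    [-1,0.32,0,0,0],
    [-1,0.32,0,0,0],
  ],
)

```text
time_s: 12.22
tcp_pos: [0.5122, 0.1796, 0.2349]
eef_rot: [[0.142, 0.99, 0.0], [0.99, -0.142, 0.0], [0.0, -0.0, -1.0]]
force: [-0.3, -0.4, -7.2]
gripper_width: 0.0074
gripper_force: 59.8
```

Request:
send_rows(
  motion=[
    [-1,0.12,0,0,0],
    [-1,0.24,0,0,0],
    [-1,0.36,0,0,0],
    [-1,0.48,0,0,0],
    [-1,0.48,0,0,0],
  ],
)

```text
time_s: 12.63
tcp_pos: [0.5139, 0.1917, 0.2349]
eef_rot: [[0.142, 0.99, 0.0], [0.99, -0.142, 0.0], [0.0, 0.0, -1.0]]
force: [0.7, 1.1, -5.8]
gripper_width: 0.0072
gripper_force: 59.8
```

Request:
send_rows(
  motion=[
    [-1,0.05,0,0,0],
    [-1,0.1,0,0,0],
    [-1,0.15,0,0,0],
    [-1,0.2,0,0,0],
    [-1,0.2,0,0,0],
  ],
)

```text
time_s: 13.05
tcp_pos: [0.5146, 0.1962, 0.2349]
eef_rot: [[0.142, 0.99, 0.0], [0.99, -0.142, 0.0], [0.0, 0.0, -1.0]]
force: [-0.2, 1.0, -6.7]
gripper_width: 0.0072
gripper_force: 59.8
```

Request:
send_rows(
  motion=[
    [-1,0.04,0,0,0],
    [-1,0.08,0,0,0],
    [-1,0.12,0,0,0],
    [-1,0.12,0,0,0],
    [-1,0.12,0,0,0],
  ],
)

```text
time_s: 13.47
tcp_pos: [0.515, 0.199, 0.2349]
eef_rot: [[0.142, 0.99, 0.0], [0.99, -0.142, -0.0], [-0.0, 0.0, -1.0]]
force: [-0.1, 0.1, -6.2]
gripper_width: 0.0074
gripper_force: 59.8
```

Still free, bracket centre about 4 mm short by estimate. I go on in 1.5 mm feelers.

Request:
send_rows(
  motion=[
    [-1,0.03,0,0,0],
    [-1,0.06,0,0,0],
    [-1,0.08,0,0,0],
    [-1,0.08,0,0,0],
  ],
)

```text
time_s: 13.8
tcp_pos: [0.5153, 0.2011, 0.2349]
eef_rot: [[0.142, 0.99, 0.0], [0.99, -0.142, 0.0], [0.0, 0.0, -1.0]]
force: [-0.1, -0.1, -6.7]
gripper_width: 0.0069
gripper_force: 59.8
```

Request:
send_rows(
  motion=[
    [-1,0.03,0,0,0],
    [-1,0.06,0,0,0],
    [-1,0.06,0,0,0],
    [-1,0.06,0,0,0],
  ],
)

```text
time_s: 14.13
tcp_pos: [0.5155, 0.2025, 0.2349]
eef_rot: [[0.142, 0.99, -0.0], [0.99, -0.142, -0.0], [-0.0, -0.0, -1.0]]
force: [-0.8, -0.1, -6.2]
gripper_width: 0.0071
gripper_force: 59.8
```

Request:
send_rows(
  motion=[
    [-1,0.03,0,0,0],
    [-1,0.06,0,0,0],
    [-1,0.06,0,0,0],
    [-1,0.06,0,0,0],
  ],
)

```text
time_s: 14.47
tcp_pos: [0.5157, 0.2033, 0.2348]
eef_rot: [[0.142, 0.99, -0.0], [0.99, -0.142, -0.002], [-0.002, -0.0, -1.0]]
force: [-0.5, -5.2, -5.3]
gripper_width: 0.0076
gripper_force: 59.9
```

Inner end of the slot felt (−5 N along y). I back off 1.6 mm to centre and let it down.

Request:
send_rows(
  motion=[
    [-1,-0.05,0,0,0],
    [-1,-0.1,0,0,0],
    [-1,-0.1,0,0,0],
    [-1,-0.1,0,0,0],
  ],
)

```text
time_s: 14.8
tcp_pos: [0.5154, 0.2019, 0.2349]
eef_rot: [[0.143, 0.99, 0.0], [0.99, -0.143, 0.001], [0.001, 0.0, -1.0]]
force: [0.3, 0.4, -6.4]
gripper_width: 0.0077
gripper_force: 59.8
```

Request:
send_rows(
  motion=[
    [-1,0,0,0.04,0],
    [-1,0,0,0.08,0],
    [-1,0,0,0.12,0],
    [-1,0,0,0.12,0],
  ],
)

```text
time_s: 15.13
tcp_pos: [0.5152, 0.2016, 0.2315]
eef_rot: [[0.142, 0.99, -0.001], [0.99, -0.142, 0.0], [0.0, -0.001, -1.0]]
force: [-1.1, -0.8, -6.3]
gripper_width: 0.0074
gripper_force: 59.8
```

Request:
send_rows(
  motion=[
    [-1,0,0,0.04,0],
    [-1,0,0,0.08,0],
    [-1,0,0,0.12,0],
    [-1,0,0,0.12,0],
  ],
)

```text
time_s: 15.47
tcp_pos: [0.5152, 0.2015, 0.2285]
eef_rot: [[0.142, 0.99, -0.001], [0.99, -0.142, -0.0], [-0.0, -0.001, -1.0]]
force: [-0.5, 0.4, -5.5]
gripper_width: 0.007
gripper_force: 59.8
```

Going into the leg (below 0.2337) with no resistance.

Request:
send_rows(
  motion=[
    [-1,0,0,0.04,0],
    [-1,0,0,0.08,0],
    [-1,0,0,0.12,0],
    [-1,0,0,0.12,0],
  ],
)

```text
time_s: 15.8
tcp_pos: [0.5152, 0.2015, 0.2256]
eef_rot: [[0.142, 0.99, -0.0], [0.99, -0.142, -0.0], [-0.0, -0.0, -1.0]]
force: [-0.5, 0.4, -5.8]
gripper_width: 0.0073
gripper_force: 59.8
```

Request:
send_rows(
  motion=[
    [-1,0,0,0.03,0],
    [-1,0,0,0.06,0],
    [-1,0,0,0.08,0],
    [-1,0,0,0.08,0],
  ],
)

```text
time_s: 16.13
tcp_pos: [0.5153, 0.2015, 0.2237]
eef_rot: [[0.143, 0.99, -0.0], [0.99, -0.143, -0.0], [-0.0, -0.0, -1.0]]
force: [0.3, 0.1, -6.0]
gripper_width: 0.0075
gripper_force: 59.8
```

Request:
send_rows(
  motion=[
    [-1,0,0,0.03,0],
    [-1,0,0,0.05,0],
    [-1,0,0,0.05,0],
  ],
)

```text
time_s: 16.38
tcp_pos: [0.5153, 0.2015, 0.2225]
eef_rot: [[0.143, 0.99, -0.0], [0.99, -0.143, -0.0], [-0.0, -0.0, -1.0]]
force: [-0.4, -0.7, -6.4]
gripper_width: 0.0073
gripper_force: 59.8
```

Request:
send_rows(
  motion=[
    [-1,0,0,0.02,0],
    [-1,0,0,0.04,0],
    [-1,0,0,0.04,0],
  ],
)

```text
time_s: 16.63
tcp_pos: [0.5155, 0.2015, 0.222]
eef_rot: [[0.142, 0.99, 0.0], [0.99, -0.142, 0.0], [0.0, 0.0, -1.0]]
force: [-1.3, -0.2, -3.6]
gripper_width: 0.0072
gripper_force: 60.3
```

Request:
send_rows(
  motion=[
    [-1,0,0,0.02,0],
    [-1,0,0,0.03,0],
    [-1,0,0,0.03,0],
  ],
)

```text
time_s: 16.88
tcp_pos: [0.5156, 0.2015, 0.2218]
eef_rot: [[0.142, 0.99, 0.001], [0.99, -0.142, 0.0], [0.0, 0.001, -1.0]]
force: [-2.8, -0.7, 1.9]
gripper_width: 0.0072
gripper_force: 61.0
```

Seated exactly 12 mm below the jaw contact. I ease off 0.5 mm and let go slowly.

Request:
send_rows(
  motion=[
    [-1,0,0,-0.02,0],
    [-1,0,0,-0.02,0],
  ],
)

```text
time_s: 17.05
tcp_pos: [0.5156, 0.2015, 0.2218]
eef_rot: [[0.143, 0.99, 0.001], [0.99, -0.143, 0.0], [0.0, 0.001, -1.0]]
force: [-1.8, -0.8, 0.8]
gripper_width: 0.0076
gripper_force: 60.7
```

Request:
send_rows(
  motion=[
    [-0.8,0,0,0,0],
    [-0.7,0,0,0,0],
    [-0.6,0,0,0,0],
    [-0.5,0,0,0,0],
    [-0.4,0,0,0,0],
  ],
)

```text
time_s: 17.47
tcp_pos: [0.5156, 0.2015, 0.2215]
eef_rot: [[0.142, 0.99, 0.001], [0.99, -0.142, 0.0], [0.0, 0.001, -1.0]]
force: [0.5, 0.6, -1.0]
gripper_width: 0.0253
gripper_force: 0.0
```

Request:
send_rows(
  motion=[
    [-0.2,0,0,0,0],
    [-0.2,0,0,0,0],
    [-0.2,0,0,-0.4,0],
    [-0.2,0,0,-1.0,0],
    [-0.2,0,0,-1.8,0],
  ],
)

```text
time_s: 17.88
tcp_pos: [0.5146, 0.2014, 0.2661]
eef_rot: [[0.143, 0.99, -0.003], [0.99, -0.143, -0.0], [-0.001, -0.003, -1.0]]
force: [0.8, 1.4, -0.4]
gripper_width: 0.0337
gripper_force: 0.0
```

Request:
send_rows(
  motion=[
    [-0.2,0,0,-1.2,0],
    [-0.2,0,0,-2.4,0],
    [-0.2,0,0,-3,0],
    [-0.2,0,0,-3,0],
  ],
)

```text
time_s: 18.22
tcp_pos: [0.5171, 0.2019, 0.3475]
eef_rot: [[0.142, 0.99, 0.01], [0.99, -0.142, 0.002], [0.003, 0.009, -1.0]]
force: [0.5, -0.2, 1.2]
gripper_width: 0.0342
gripper_force: 0.0
```

Run:
```python
from h import *
s=bot.read_state(); print(s['time_s'],s['tcp_pos'],np.round(s['eef_rot'],3).tolist(),s['force'])
ims=[]
for n,(x0,y0),f in(('scene',(318,95),7),('top',(220,178),5)):
    c=cam(n); im=cv2.resize(c['img'][y0:y0+(75 if f==7 else 105)][:525//f,x0:x0+(60 if f==7 else 76)],None,fx=f,fy=f,interpolation=2); ims.append(im)
cv2.imwrite('pics/j4.png',np.hstack(ims))
```

```text
18.2167 [0.51714293 0.20187787 0.34745456] [[0.142, 0.99, 0.01], [0.99, -0.142, 0.002], [0.003, 0.009, -1.0]] [ 0.45083495 -0.2165461   1.24744295]
```

View pics/j4.png

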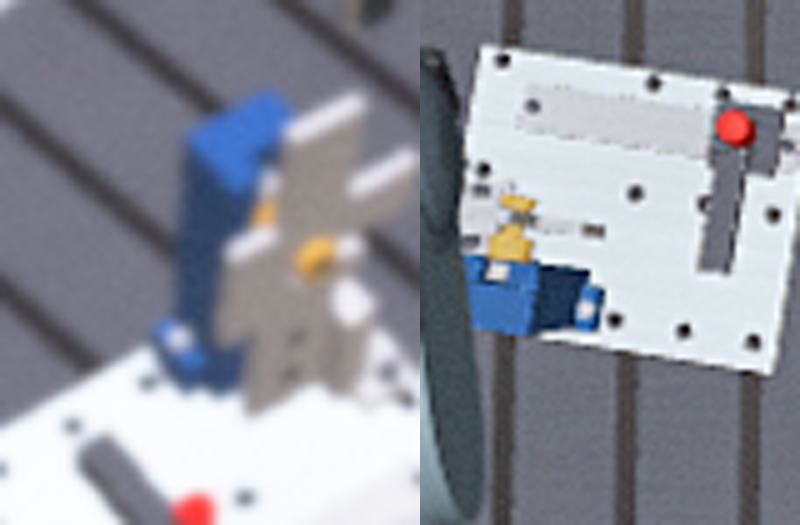

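The picture shows the bracket hanging upright with the pin head in front (315,255) and collar behind (265,215); in the top view the red handle is at about (735,128), still in its start place. Next, shut the fingers and go behind the handle (−y side).

Request:
send_rows(
  motion=[
    [-1,-1.1,0.6,0,0],
    [-1,-2.3,1.2,0,0],
    [-1,-3.5,1.8,0,0],
    [-1,-4.7,2.4,0,0],
    [-1,-5.84,2.98,0,0],
  ],
)

```text
time_s: 18.73
tcp_pos: [0.5678, 0.0449, 0.3392]
eef_rot: [[0.143, 0.99, -0.004], [0.99, -0.143, 0.0], [-0.0, -0.004, -1.0]]
force: [1.2, 0.6, -0.4]
gripper_width: -0.0002
gripper_force: 0.0
```

Request:
send_rows(
  motion=[
    [-1,0,0,1,0],
    [-1,0,0,2.2,0],
    [-1,0,0,3.4,0],
    [-1,0,0,4.6,0],
    [-1,0,0,5.5,0],
  ],
)

```text
time_s: 19.15
tcp_pos: [0.5658, 0.0465, 0.1989]
eef_rot: [[0.143, 0.99, -0.007], [0.99, -0.143, 0.001], [-0.0, -0.007, -1.0]]
force: [-0.6, 0.3, -0.2]
gripper_width: 0.0002
gripper_force: 0.0
```

Run:
```python
from h import *
JIG.o[:2]=[.515,.2015]
s=bot.read_state(); print(s['tcp_pos'],JIG.l(s['tcp_pos']),s['force'],s['gripper_width'],bot.tip_reach)
c=cam('scene');q=c['img'].astype(int);k=(q[...,2]>q[...,1]*1.8)&(q[...,2]>120)
k[:155]=0;k[190:]=0;k[:,:330]=0;k[:,360:]=0;ys,xs=np.nonzero(k);print(len(xs),xs.min(),xs.max(),ys.min(),ys.max())
for y in(-104,-110,-116): 
    t=np.radians(np.arange(0,360,15)); p=proj(c,JIG.w([(75+10*np.cos(a),y+10*np.sin(a),z) for a in t for z in(127,90)])); print(y,p.min(0),p.max(0))
x0,y0=310,80;f=5
cv2.imwrite('pics/j5.png',cv2.resize(c['img'][y0:y0+115,x0:x0+110],None,fx=f,fy=f,interpolation=2))
```

```text
[0.56581826 0.04645396 0.19892712] [[  72.41275432 -146.21273429  198.92711788]] [-0.63271478  0.28523498 -0.22712142] 0.0002410035760555733 0.014
58 343 347 166 178
-104 [345.27049198 163.30958964] [352.0500989  174.82173813]
-110 [343.75620959 164.21793166] [350.513731   175.72974736]
-116 [342.23885563 165.12814369] [348.97419039 176.63960384]
```

View pics/j5.png

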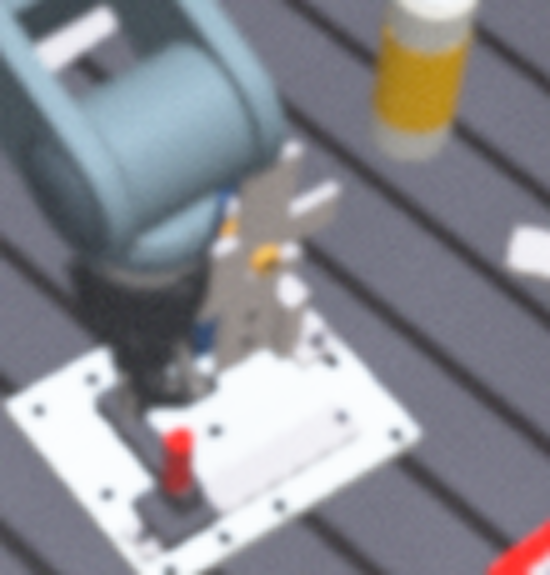

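The view shows closed fingers behind the red handle (175,460), bracket hanging undisturbed. I go down behind the handle.

Request:
send_rows(
  motion=[
    [-1,-0.25,0.1,0,0],
    [-1,-0.25,0.1,0.9,0],
    [-1,-0.25,0.1,1.8,0],
    [-1,-0.25,0.1,2.6,0],
    [-1,-0.25,0.1,3.25,0],
  ],
)

```text
time_s: 19.62
tcp_pos: [0.5704, 0.0393, 0.1228]
eef_rot: [[0.143, 0.99, 0.001], [0.99, -0.143, -0.0], [-0.0, 0.001, -1.0]]
force: [0.3, -0.2, -0.4]
gripper_width: 0.0001
gripper_force: 0.0
```

Request:
send_rows(
  motion=[
    [-1,0.1,0,0,0],
    [-1,0.2,0,0,0],
    [-1,0.4,0,0,0],
    [-1,0.6,0,0,0],
    [-1,0.8,0,0,0],
  ],
)

```text
time_s: 20.03
tcp_pos: [0.5739, 0.0601, 0.1244]
eef_rot: [[0.142, 0.99, 0.003], [0.99, -0.142, -0.0], [0.0, 0.003, -1.0]]
force: [0.6, 0.3, -0.4]
gripper_width: 0.0
gripper_force: 0.0
```

Request:
send_rows(
  motion=[
    [-1,0.2,0,0,0],
    [-1,0.4,0,0,0],
    [-1,0.6,0,0,0],
    [-1,0.8,0,0,0],
    [-1,1.0,0,0,0],
  ],
)

```text
time_s: 20.45
tcp_pos: [0.5765, 0.0847, 0.1228]
eef_rot: [[0.142, 0.99, 0.0], [0.99, -0.142, -0.0], [-0.0, 0.0, -1.0]]
force: [0.6, -2.7, 1.4]
gripper_width: -0.0002
gripper_force: 1.4
```

Request:
send_rows(
  motion=[
    [-1,0.2,0,0,0],
    [-1,0.4,0,0,0],
    [-1,0.6,0,0,0],
    [-1,0.8,0,0,0],
    [-1,1.0,0,0,0],
  ],
)

```text
time_s: 20.87
tcp_pos: [0.58, 0.1096, 0.1226]
eef_rot: [[0.142, 0.99, 0.0], [0.99, -0.142, -0.0], [-0.0, 0.0, -1.0]]
force: [0.9, -3.5, 0.8]
gripper_width: -0.0
gripper_force: 1.4
```

Request:
send_rows(
  motion=[
    [-1,0.1,0,0,0],
    [-1,0.2,0,0,0],
    [-1,0.3,0,0,0],
    [-1,0.4,0,0,0],
    [-1,0.4,0,0,0],
  ],
)

```text
time_s: 21.28
tcp_pos: [0.5811, 0.1196, 0.1224]
eef_rot: [[0.142, 0.99, -0.0], [0.99, -0.142, 0.001], [0.001, -0.0, -1.0]]
force: [0.8, -0.8, 0.0]
gripper_width: -0.0
gripper_force: 0.2
```

Request:
send_rows(
  motion=[
    [-1,0.04,0,0,0],
    [-1,0.08,0,0,0],
    [-1,0.12,0,0,0],
    [-1,0.16,0,0,0],
    [-1,0.16,0,0,0],
  ],
)

```text
time_s: 21.7
tcp_pos: [0.5816, 0.1231, 0.1224]
eef_rot: [[0.142, 0.99, -0.001], [0.99, -0.142, 0.0], [0.0, -0.001, -1.0]]
force: [-1.0, -1.5, 0.7]
gripper_width: 0.0
gripper_force: 0.9
```

Request:
send_rows(
  motion=[
    [-1,0.04,0,0,0],
    [-1,0.08,0,0,0],
    [-1,0.12,0,0,0],
    [-1,0.12,0,0,0],
  ],
)

```text
time_s: 22.03
tcp_pos: [0.582, 0.1262, 0.1224]
eef_rot: [[0.142, 0.99, -0.001], [0.99, -0.142, 0.0], [0.0, -0.001, -1.0]]
force: [-1.5, -1.7, 0.0]
gripper_width: -0.0003
gripper_force: 0.9
```

Request:
send_rows(
  motion=[
    [-1,0.03,0,0,0],
    [-1,0.06,0,0,0],
    [-1,0.08,0,0,0],
  ],
)

```text
time_s: 22.28
tcp_pos: [0.5824, 0.128, 0.1224]
eef_rot: [[0.142, 0.99, -0.001], [0.99, -0.142, -0.0], [-0.0, -0.001, -1.0]]
force: [-2.0, -2.0, -0.2]
gripper_width: -0.0001
gripper_force: 1.3
```

Request:
send_rows(
  motion=[
    [-1,0.03,0,0,0],
    [-1,0.06,0,0,0],
    [-1,0.08,0,0,0],
  ],
)

```text
time_s: 22.53
tcp_pos: [0.5827, 0.13, 0.1225]
eef_rot: [[0.142, 0.99, -0.0], [0.99, -0.142, 0.0], [-0.0, -0.0, -1.0]]
force: [-0.7, -2.1, -0.8]
gripper_width: -0.0001
gripper_force: 1.3
```

Request:
send_rows(
  motion=[
    [-1,0.03,0,0,0],
    [-1,0.06,0,0,0],
    [-1,0.06,0,0,0],
  ],
)

```text
time_s: 22.78
tcp_pos: [0.5829, 0.1316, 0.1225]
eef_rot: [[0.142, 0.99, -0.0], [0.99, -0.142, 0.0], [0.0, -0.0, -1.0]]
force: [-2.4, -2.0, -0.3]
gripper_width: 0.0
gripper_force: 1.0
```

Request:
send_rows(
  motion=[
    [-1,0.03,0,0,0],
    [-1,0.06,0,0,0],
    [-1,0.06,0,0,0],
  ],
)

```text
time_s: 23.03
tcp_pos: [0.5832, 0.133, 0.1225]
eef_rot: [[0.142, 0.99, -0.0], [0.99, -0.142, 0.0], [0.0, -0.0, -1.0]]
force: [-0.6, -2.6, -1.4]
gripper_width: 0.0002
gripper_force: 1.0
```

Request:
send_rows(
  motion=[
    [-1,0.03,0,0,0],
    [-1,0.05,0,0,0],
    [-1,0.05,0,0,0],
  ],
)

```text
time_s: 23.28
tcp_pos: [0.5835, 0.1342, 0.1226]
eef_rot: [[0.142, 0.99, 0.0], [0.99, -0.142, 0.0], [0.0, 0.0, -1.0]]
force: [-1.3, -2.6, -1.2]
gripper_width: -0.0003
gripper_force: 1.1
```

Request:
send_rows(
  motion=[
    [-1,0.03,0,0,0],
    [-1,0.05,0,0,0],
    [-1,0.05,0,0,0],
  ],
)

```text
time_s: 23.53
tcp_pos: [0.5837, 0.1355, 0.1226]
eef_rot: [[0.142, 0.99, 0.0], [0.99, -0.142, 0.0], [0.0, 0.0, -1.0]]
force: [-1.5, -2.4, -0.5]
gripper_width: 0.0001
gripper_force: 1.1
```

Request:
send_rows(
  motion=[
    [-1,0.03,0,0,0],
    [-1,0.05,0,0,0],
    [-1,0.05,0,0,0],
  ],
)

```text
time_s: 23.78
tcp_pos: [0.5839, 0.1367, 0.1226]
eef_rot: [[0.142, 0.99, 0.0], [0.99, -0.142, 0.0], [0.0, 0.0, -1.0]]
force: [-0.2, -2.1, -0.8]
gripper_width: 0.0
gripper_force: 1.1
```

Request:
send_rows(
  motion=[
    [-1,0.03,0,0,0],
    [-1,0.05,0,0,0],
    [-1,0.05,0,0,0],
  ],
)

```text
time_s: 24.03
tcp_pos: [0.584, 0.1375, 0.1226]
eef_rot: [[0.142, 0.99, -0.0], [0.99, -0.142, -0.001], [-0.001, -0.0, -1.0]]
force: [-1.3, -5.0, -1.4]
gripper_width: -0.0002
gripper_force: 2.4
```

Request:
send_rows(
  motion=[
    [-1,0.03,0,0,0],
    [-1,0.05,0,0,0],
    [-1,0.05,0,0,0],
  ],
)

```text
time_s: 24.28
tcp_pos: [0.584, 0.1377, 0.1227]
eef_rot: [[0.142, 0.99, -0.001], [0.99, -0.142, -0.003], [-0.003, -0.0, -1.0]]
force: [-2.6, -10.0, -0.0]
gripper_width: -0.0003
gripper_force: 4.6
```

Hard stop: 10 N at almost no motion, so it is snug. I back away, rise and check.

Request:
send_rows(
  motion=[
    [-1,-0.1,0,0,0],
    [-1,-0.3,0,0,0],
    [-1,-0.6,0,0,0],
    [-1,-0.8,0,0,0],
    [-1,-0.8,0,0,0],
  ],
)

```text
time_s: 24.7
tcp_pos: [0.5815, 0.1185, 0.1229]
eef_rot: [[0.144, 0.99, 0.001], [0.99, -0.144, 0.0], [0.0, 0.001, -1.0]]
force: [-0.0, 0.2, 0.7]
gripper_width: -0.0
gripper_force: 0.0
```

Request:
send_rows(
  motion=[
    [-1,0,0,-1,0],
    [-1,0,0,-2.2,0],
    [-1,0,0,-3.4,0],
    [-1,0,0,-4.6,0],
    [-1,0,0,-5.6,0],
  ],
)

```text
time_s: 25.12
tcp_pos: [0.5817, 0.1194, 0.2653]
eef_rot: [[0.143, 0.99, 0.003], [0.99, -0.143, 0.001], [0.001, 0.002, -1.0]]
force: [0.7, -0.2, 0.1]
gripper_width: -0.0001
gripper_force: 0.0
```

Request:
send_rows(
  motion=[
    [-1,-1.2,0,-0.6,0],
    [-1,-2.4,0,-1.2,0],
    [-1,-3.6,0,-1.8,0],
    [-1,-4.8,0,-2.4,0],
    [-1,-6,0,-2.4,0],
  ],
)

```text
time_s: 25.53
tcp_pos: [0.561, -0.0306, 0.3268]
eef_rot: [[0.142, 0.99, 0.007], [0.99, -0.142, -0.001], [-0.0, 0.007, -1.0]]
force: [1.4, 0.1, 0.1]
gripper_width: 0.0001
gripper_force: 0.0
```

Run:
```python
from h import *
s=bot.read_state(); print(s['time_s'],s['tcp_pos'],s['force'])
ims=[]
for n,(x0,y0),f in(('scene',(318,95),7),('top',(220,178),5)):
    c=cam(n); im=cv2.resize(c['img'][y0:y0+(75 if f==7 else 105)][:525//f,x0:x0+(60 if f==7 else 76)],None,fx=f,fy=f,interpolation=2); ims.append(im)
cv2.imwrite('pics/j6.png',np.hstack(ims))
```

```text
25.5333 [ 0.56095338 -0.03058927  0.32681333] [1.4033766  0.07919355 0.12708739]
```

View pics/j6.png

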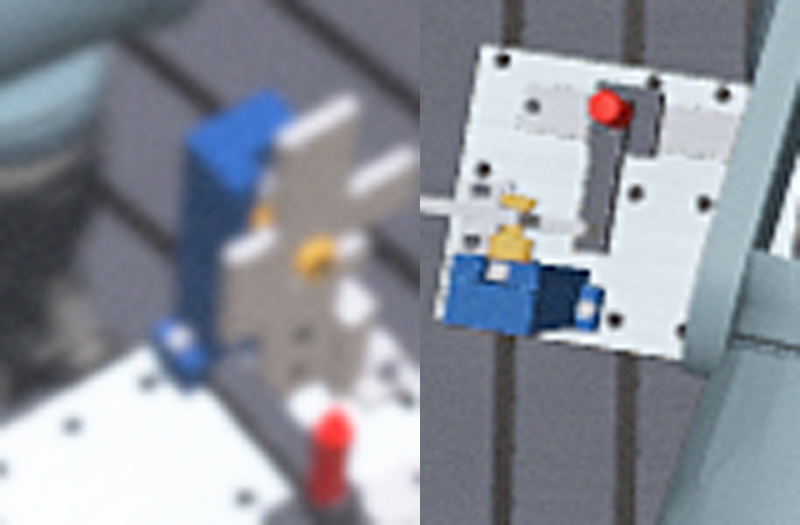

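The check picture shows the bracket hanging on the pin (head at 315,255), its tail clamped between the stop arm and the fixed stop. The handle has moved to (610,108) in the top view, and the arm is clear. Handing in.

```bash
python3 -c "
from workcell import ticket; print(ticket.job_done())"
```

```text
the job is handed in; nothing more can be done
None
```

The steel bracket hangs fully seated on the brass pin, tipped roughly 1° by the stop taking up the 2 mm gap. Its tail is snug between the stops (10 N at the end of the push), the arm is clear, and I handed the job in at about 26 s; no verdict was returned.

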